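# Pack the herb-vinegar gift chest and tag it

### The arm

A 7-joint arm with a two-finger parallel gripper is mounted at the origin on the work surface. World frame = base frame: x ahead of the robot, y to its left, z up, the work surface at z = 0. Lengths are in m, angles in rad, forces in N, time in s.
With the tool pointing down it reaches from about 0.4 to 0.9 m from the base axis. Payload 5.5 kg.
Tool frame: the origin (TCP) lies midway between the tips of the shut fingers; the grasp point (between the pads) lies 19 mm behind it; z points along the fingers, y is the line along which they close (so a half turn about z gives the same grasp; the last joint's range is limited). The gripper opens to 92 mm and grips with 3 to 60 N. Pads are 19 mm wide; open, the fingers measure 130 mm over their backs; the gripper's body (75 mm by 190 mm) begins 47 mm behind the grasp point.
Start: joints at [1.427, 0.501, -0.427, 1.55, 0.221, 1.138, -0.21], TCP at [0.257, -0.597, 0.227] pointing down, gripper open.
Joint ranges: [-2.88, 2.88], [-0.31, 2.03], [-1.54, 1.56], [0.2, 2.42], [-1.41, 4.55], [0.19, 2.02], [-2.57, 2.57]. Speed limits (rad/s): [2.57, 2.57, 3.14, 3.14, 3.14, 3.14, 3.14].

### API

Orientations are given as a rotation vector (axis times angle).
In Python, from cell import env, eyes, nets gives the robot as it stands.
- The arm moves only by the tool arm_command, never from a script. Its argument "moves" is one flat list of numbers, 5 for each row, row after row: the shift along the tool's x, y, z in m, then the turn about the tool's z in rad, then the finger opening in m, from 0 to 0.0918. A call has 1 to 12 rows; each row shifts and turns the commanded pose from where the row before left it, along the tool's axes as they then stand; what a row does not reach is not made up. A row lasts 1/10 s, in which the tool goes at most 50 mm and 8.59 degrees, less where a joint would pass 70% of its speed; a pose out of reach is approached as far as the arm can. A call with a gripper value outside its range is refused whole. The fingers move at their own pace and stop on an object; the grip force is fixed at half the most. Time passes only in rows, so rows that do not move let the fingers close. It gives the time, the measured TCP pose, the force, the opening and the grip force at its end, in the units of the state.
- env.read_state(): the state, without advancing time (a new reading comes with each control period).
- eyes.read_camera(name): name is "scene" or "top" or "wrist"; returns a dict with "pixels" (384x512x3 uint8, red, green, blue), "fx", "fy", "cx", "cy" (pixels), "k1" (the pictures are not rectified: a ray, as slopes to the right and down, at radius r is drawn at 1 + k1 r^2 times it, then the intrinsics apply), "origin" and "attitude" of the camera in the world; the wrist camera has in their place "hand_eye" (4x4, takes a point from camera to tool coordinates, whose origin is the TCP and whose axes are the flange's). Camera axes: x right, y down, z forward; pixel columns grow to the right and rows downward; lengths in m; the calibration is good to about 2 mm. A picture is of the moment at which its call begins: read the wrist's pose just before it. There is no depth.
- env.sign_off(): hands the job in; it is judged then, once.
Trained networks look in the newest picture that a camera, given by its name, has taken for a name from the list of things; names that differ only in an ending like _2 or _b are one class to them, and where a whole thing is asked for, a point or a joint stands for the part that bears it (a point fixed in the world has none). Each returns a list of dicts, best first, with "conf" (0 to 1); they miss things now and then, are a little off and sometimes report something else, mostly with a low value. They report only what shows in the picture. A call takes as long as a camera call. They do not tell look-alikes from the thing itself.
- nets.silhouettes(camera, label): "pixels" (384x512 bool, what is visible of it) and "extent" ([centre column, centre row, width, height] in pixels, round what is visible of it).
The state is a dict: "clock": time; "joints": joint angles; "joint_vel": joint speeds; "joint_torque": joint torques, N m; "tcp_pos": TCP position; "eef_rot": TCP orientation; "wrist_force": force on the tool from outside, world axes, zero at the start; "ft_torque": the same for the moment, N m; "width": finger opening in m; "grasp_force": force on a finger pad.
Only numpy, scipy, OpenCV 4.12 (cv2) and the standard library are available. Lean on these libraries where they do the work, as an engineer would, in place of code of your own. Each camera call takes 0.05 s, during which the arm holds its last target. There are 200 camera calls.

### The job

Pack the gift chest: stand the small swing-top bottle and the squat cork-stoppered flask upright in its two compartments, one in each (either way round), setting the glass down gently. Then lower the hinged lid fully closed without slamming it, and after that hang the wooden tag by its hole on the peg at the end of the chest and let go. Do not tip the glass over or disturb the other things on the table.

Things in the scene. Friction and masses are not known exactly. Their poses are not given: they have to be found in the camera images.
- chest: pale wooden chest, fixed, 150 deep (x) x 240 wide (y) x 145 high, walls and floor 8 thick; origin under its centre, x from front (robot side) to hinge side, y left. A low divider at y = 0 (6 thick, top at 58) makes two compartments 134 (x) x 109 (y), open above. A round peg, 10 thick, sticks out of its right (-y) end from (0,-120,118), rising slightly to its free tip (0,-185,132)
- chest_left (a point): centre of the left compartment's floor (8 above the table), (0, 57.5, 8) in the chest frame
- chest_right (a point): centre of the right compartment's floor, (0, -57.5, 8) in the chest frame
- chest_peg_tip (a point): centre of the free end of the peg, at (0, -185, 132) in the chest frame; same axes as the chest
- chest_hinge (a point): middle of the lid's hinge line, at (75, 0, 145) in the chest frame, on the far top edge; the hinge runs along the chest's y
- lid (a joint): angle of the chest's lid in rad: 0 closed, about 1.57 standing upright, at most 2.0 leaning back away from the robot. The hinge is stiff: the lid stays where it is left and needs about 4 N at its free edge
- lid_edge (a point): middle of the lid's free edge, on its outer face. Lid: pale board 150 (hinge to edge) x 240 x 12 thick, with a finger lip 80 wide, 12 thick, sticking out another 19 beyond this edge; x points from edge to hinge, z out of the outer face (up when closed). Closed, the outer face is 157 above the table
- bottle: small clear swing-top bottle with green herbs, 130 high: body 54 in diameter up to 66, shoulder to 88, then straight neck and white stopper 26 in diameter from 88 to 130; origin at the centre of its underside, z up; 0.2 to 0.35 kg
- flask: squat clear flask with yellow herbs, 115 high: body 66 in diameter at its widest, shoulder from 45 to 70, then straight neck and cork 32 in diameter from 70 to 115; origin at the centre of its underside, z up; about 0.24 kg
- tag: flat plywood tag standing upright in a slotted wooden stand; 66 wide (x) x 10 thick (y) x 135 tall (z); origin at the centre of its lower edge, which is 10 above the table at first, z up. A through hole 24 in diameter along y, centred 90 above the origin (45 below the top edge); 80 g
- tag_hole (a point): centre of the tag's hole, (0, 0, 90) in the tag frame, same axes
- tag_top (a point): middle of the tag's top edge, (0, 0, 135) in the tag frame
- stand: fixed wooden stand of the tag, base 110 (x) x 80 (y), 40 high, with a slot 30 deep and 13 wide along x; origin at the centre of its underside
- jar: bystander: squat amber glass jar with a steel cap, 68 in diameter, 75 high; origin at the centre of its underside
- tall_a: bystander: tall clear swing-top bottle, 65 in diameter, 228 high, at the far left; origin at the centre of its underside
- tall_b: bystander: the same tall bottle at the far right; origin at the centre of its underside
- funnel: bystander: steel funnel standing mouth down, 90 in diameter, 95 high, beyond the chest; origin at the centre of its underside
- scissors: bystander: scissors lying flat, 175 long, 8 high, on the near side of the chest; origin near the pivot
- bowl: bystander: white bowl, 110 in diameter, 40 high, beyond the chest on the right; origin at the centre of its underside
- brush: bystander: flat wooden-handled brush lying on the table at the near right, 190 long; origin at its middle
Mind the look-alikes: they are no part of the job. There is more than one size of the tag; the job needs the larger. Leave any pink look-alike of the flask alone.

How it is judged:
By the outcome, as a careful person would: the job done as asked, in the order asked, and still so for the second after the job is handed in, with the robot touching nothing.
It also fails if it takes over 72 s, if anything falls off the work surface, if the arm or the gripper's body presses on something with over 40 N, if the wrist force passes 120 N, or if a joint passes its speed limit or range.

## Working session

There is one attempt and no reset: what is moved stays moved. The work goes in short steps, Python scripts to look and compute and a tool call to move; the robot and the scene stay as the last step left them, time stands still between calls to the robot, and variables do not carry over. Pictures are saved under pics/ and viewed, at most 10 in all, crops included, and the job is handed in when it is done.

Besides the shell and the picture viewer there is one more tool, called after ">>>" as name(argument=value, ...) on one line, values as JSON. arm_command: Moves the arm, as the interface text tells. Its arguments: {"type":"object","properties":{"moves":{"type":"array"}},"required":["moves"]}

```bash
ls; mkdir -p pics
cat > h.py <<'E'
import numpy as np,cv2
from scipy.spatial.transform import Rotation as R
from cell import env,eyes,nets
def cam(n):
    s=env.read_state(); c=eyes.read_camera(n)
    if n=="wrist":
        T=np.eye(4);T[:3,:3]=R.from_rotvec(s["eef_rot"]).as_matrix();T[:3,3]=s["tcp_pos"]
        M=T@np.array(c["hand_eye"])
        c["o"],c["A"]=M[:3,3],M[:3,:3]
    else:
        c["o"]=np.array(c["origin"]);a=np.array(c["attitude"])
        c["A"]=a if a.shape==(3,3) else R.from_rotvec(a).as_matrix()
    return c
def ray(c,u,v):
    x=(u-c["cx"])/c["fx"];y=(v-c["cy"])/c["fy"];a,b=x,y
    for _ in range(20):
        k=1+c["k1"]*(a*a+b*b);a,b=x/k,y/k
    d=c["A"]@np.array([a,b,1]);return d
def atz(c,u,v,z):
    d=ray(c,u,v);return c["o"]+d*(z-c["o"][2])/d[2]
def proj(c,p):
    q=(np.atleast_2d(p)-c["o"])@c["A"];a=q[:,:2]/q[:,2:]
    a=a*(1+c["k1"]*(a**2).sum(1,keepdims=True))
    return a*[c["fx"],c["fy"]]+[c["cx"],c["cy"]]
def save(c,n,box=None,s=1):
    im=c["pixels"][:,:,::-1]
    if box: im=im[box[1]:box[3],box[0]:box[2]]
    cv2.imwrite("pics/"+n,cv2.resize(im,None,fx=s,fy=s,interpolation=cv2.INTER_CUBIC))
E
python3 - <<'E'
from h import *
for n in("scene","top"):
    c=cam(n);save(c,n+".png",s=1.5)
    print(n,c["fx"],c["cx"],c["cy"],c["k1"],c["o"],np.shape(c["attitude"]),c["A"].round(3).tolist())
    for l in("bottle","flask","tag","chest","stand","lid","jar","tall_a","funnel","scissors","bowl","brush"):
        print(l,[(round(d["conf"],2),np.round(d["extent"]).astype(int).tolist()) for d in nets.silhouettes(n,l)])
s=env.read_state();print(s["clock"],s["eef_rot"],R.from_rotvec(s["eef_rot"]).as_matrix().round(2).tolist())
E
```

```text
pics
scene 485.27423679753537 257.63214275476366 194.0883873598819 -0.18832978537500533 [1.08688323 0.8769948  1.11123884] (3,) [[-0.847, 0.374, -0.378], [0.531, 0.586, -0.612], [-0.007, -0.719, -0.695]]
bottle [(0.61, [327, 304, 22, 37]), (0.24, [248, 302, 29, 66])]
flask [(0.7, [242, 147, 20, 35]), (0.63, [264, 131, 18, 31])]
tag [(0.71, [187, 142, 18, 28]), (0.57, [202, 152, 16, 40])]
chest [(0.94, [265, 210, 100, 127])]
stand [(0.91, [205, 166, 32, 28])]
lid [(0.95, [241, 197, 49, 94])]
jar [(0.93, [364, 295, 29, 33])]
tall_a [(0.93, [158, 155, 22, 61]), (0.82, [250, 302, 32, 65])]
funnel [(0.78, [198, 262, 32, 38])]
scissors [(0.66, [359, 242, 43, 33])]
bowl [(0.74, [172, 216, 35, 26])]
brush [(0.72, [230, 133, 8, 33])]
top 393.0750292994914 253.63491325072027 192.78205873386767 0.04639956516379813 [ 0.28288999 -0.03599163  1.40274762] (3,) [[0.131, -0.967, 0.218], [-0.991, -0.129, 0.023], [0.005, -0.219, -0.976]]
bottle [(0.84, [147, 179, 22, 22])]
flask [(0.83, [329, 248, 15, 20]), (0.56, [335, 284, 18, 22])]
tag [(0.7, [344, 204, 13, 20]), (0.55, [373, 209, 14, 13])]
chest [(0.64, [236, 186, 95, 94])]
stand [(0.93, [336, 207, 28, 30]), (0.65, [232, 184, 96, 91])]
lid [(0.77, [236, 159, 77, 47]), (0.21, [146, 179, 17, 18])]
jar [(0.75, [229, 185, 88, 94]), (0.64, [132, 209, 28, 24]), (0.23, [340, 202, 15, 28])]
tall_a [(0.97, [178, 130, 24, 35]), (0.55, [356, 164, 29, 32])]
funnel [(0.86, [243, 139, 26, 22]), (0.22, [355, 162, 27, 29])]
scissors [(0.77, [178, 261, 21, 53]), (0.54, [236, 184, 94, 96]), (0.26, [355, 164, 30, 35])]
bowl [(0.82, [298, 152, 26, 26])]
brush [(0.75, [372, 264, 51, 45]), (0.3, [232, 183, 87, 94])]
1.3 [3.07680219e+00 6.34712891e-01 6.94679828e-05] [[0.92, 0.4, 0.0], [0.4, -0.92, 0.0], [0.0, 0.0, -1.0]]
```

View pics/scene.png

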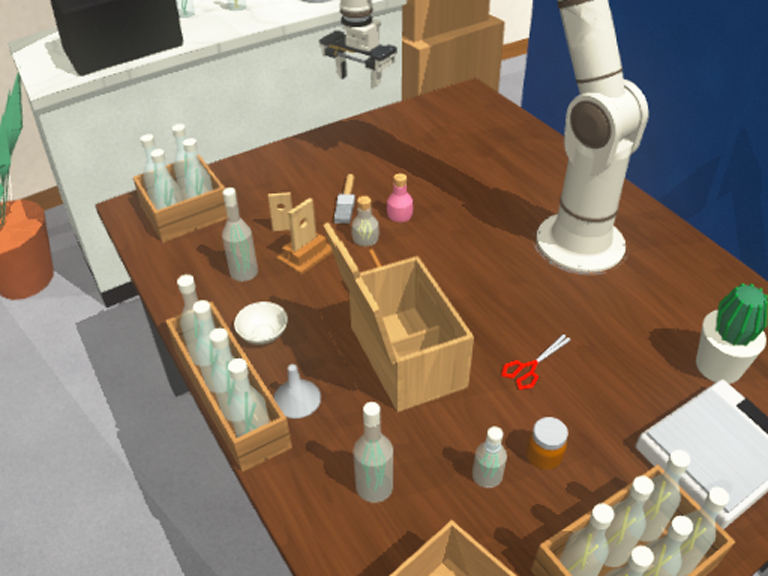

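View pics/top.png

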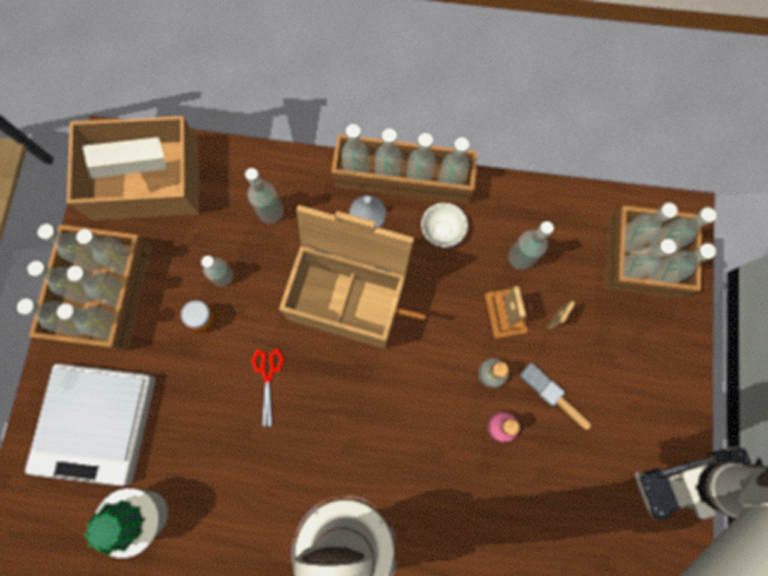

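Scene: the candidates are as follows.
- **Flask:** yellow at top px (329,248), pink look-alike at (335,284).
- **Tag:** the one in the stand at (342,203), a smaller loose one at (373,209).
- **Bottle:** the small one at (147,179), tall ones at (178,130) and (356,164), plus crate bottles.

I choose the yellow flask, the tag in the stand and the small bottle, and check them in a close crop.

Run:
```python
from h import *
t=cam("top");s=cam("scene")
def cr(c,x,y,w,h,k=4):
    im=cv2.resize(c["pixels"][y:y+h,x:x+w,::-1],None,fx=k,fy=k,interpolation=cv2.INTER_CUBIC)
    for i in range(0,w,10):
        cv2.line(im,(i*k,0),(i*k,6 if (x+i)%50 else 14),(255,255,0),1)
        if (x+i)%20==0: cv2.putText(im,str(x+i),(i*k,22),0,.35,(0,255,255),1)
    for i in range(0,h,10):
        cv2.line(im,(0,i*k),(6,i*k),(255,255,0),1)
        if (y+i)%20==0: cv2.putText(im,str(y+i),(8,i*k+4),0,.35,(0,255,255),1)
    return im
A=np.hstack([cr(t,180,130,110,100),cr(t,310,180,80,100)])   # 440+320
B=np.hstack([cr(s,220,140,110,140,3)[:400],cr(s,170,110,110,80,4)[:400] if 0 else cv2.copyMakeBorder(cr(s,170,110,110,70,4),0,120,0,0,0)])
cv2.imwrite("pics/c1.png",A)
C=np.hstack([cr(s,220,140,110,140,4),cr(s,170,110,80,140,4)]);cv2.imwrite("pics/c2.png",C)
```

```text
(no output)
```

View pics/c1.png

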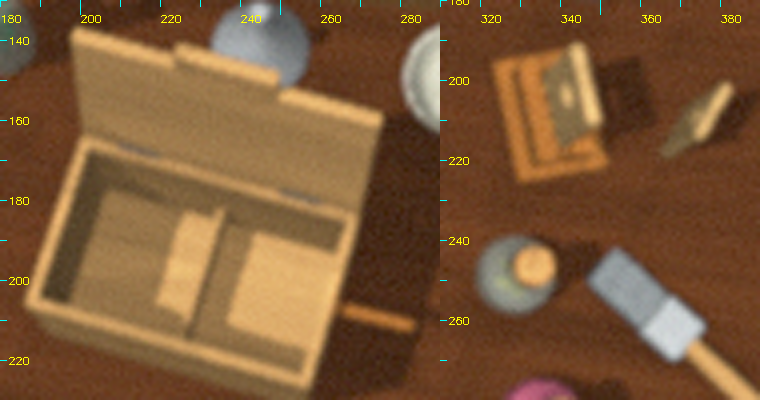

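View pics/c2.png

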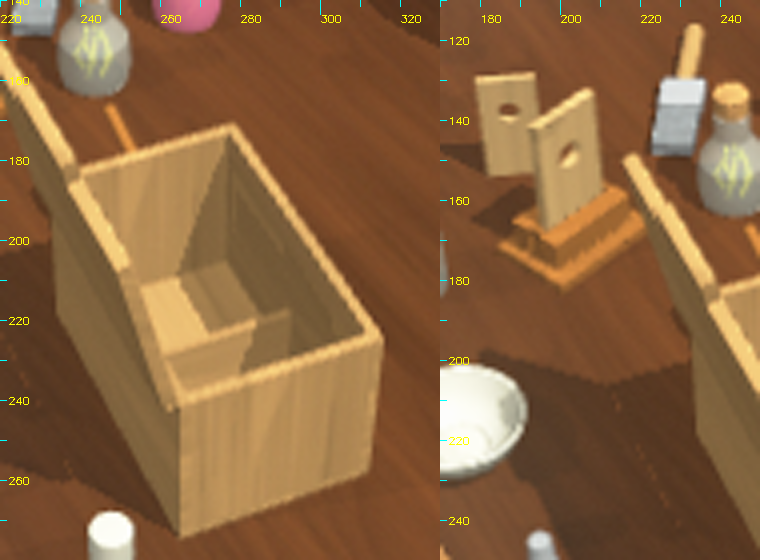

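The crops confirm the choices: the yellow flask's cork is at top (334,246), and the tag in the stand at (347,201) is clearly larger than the loose one at (375,208). I can also see the chest rim corners, peg and open lid. Next I fit poses.

```bash
cat > fit.py <<'E'
from h import *
from scipy.optimize import least_squares
t=cam("top");s=cam("scene")
def tri(obs):
    f=lambda p:np.concatenate([proj(c,p)[0]-uv for c,uv in obs]); r=least_squares(f,[.6,0,.1]);return r.x.round(4),r.fun.round(1)
def fit(pts,x0,names=None):
    def f(q):
        c_,s_=np.cos(q[2]),np.sin(q[2]);o=[]
        for c,p,uv in pts:
            w=[q[0]+c_*p[0]-s_*p[1],q[1]+s_*p[0]+c_*p[1],p[2]];o.append(proj(c,w)[0]-uv)
        return np.concatenate(o)
    r=least_squares(f,x0,loss="soft_l1");return r.x.round(4),f(r.x).round(1).reshape(-1,2).tolist()
print("chest",fit([(t,(-.075,.12,.145),(186.2,205.7)),(t,(-.075,-.12,.145),(257,227)),(t,(.075,-.12,.145),(269.5,183)),
 (t,(0,-.185,.132),(283.2,211.5)),(s,(-.075,.12,.145),(315.3,224.3)),(s,(.075,.12,0),(265,274.2)),(s,(-.075,.12,0),(312,257.5)),(s,(-.075,-.12,.145),(278.3,171)),(s,(0,-.185,.132),(247,166))],[.6,0,-.2]))
print("flask",tri([(t,(333.8,246.2)),(s,(242.5,133))]),atz(t,333.8,246.2,.115))
print("bottle",tri([(t,(138,174.7)),(s,(329.3,290))]),atz(t,138,174.7,.13))
print("tagtop",tri([(t,(346.8,201.2)),(s,(200.2,137))]))
for x0 in(.1,):
  print("tag",fit([(s,(-.033,0,.145),(192.5,141.7)),(s,(.033,0,.145),(208,132.5)),(s,(0,0,.1),(202.5,148.5)),(t,(.033,0,.145),(344.5,191.5)),(t,(-.033,0,.145),(349,211))],[.6,-.3,x0]),
  fit([(s,(-.033,0,.145),(208,132.5)),(s,(.033,0,.145),(192.5,141.7)),(s,(0,0,.1),(202.5,148.5)),(t,(.033,0,.145),(344.5,191.5)),(t,(-.033,0,.145),(349,211))],[.6,-.3,x0]))
print("stand",[atz(t,*p,0).round(3) for p in((323.7,195.5),(330,225.5),(351.7,221.2))],[atz(s,*p,0).round(3) for p in((201.2,182.5),(185,170.7),(221,165.5))])
print("lid",tri([(t,(198,138)),(s,(265,200))]) , atz(t,198,138,.29),atz(t,275.8,160,.29))
for c,n in((t,"bottle"),(s,"bottle"),(t,"flask"),(s,"flask")):
    d=nets.silhouettes("top" if c is t else "scene",n)[0];print(n,d["extent"])
for n,p in(("pink",(342,284)),("loose",(376,207)),("jar",(130,209)),("brush",(372,264)),("tall_b",(364,152)),("bowl",(298,152)),("tall_a",(168,116))):print(n,atz(t,*p,.05 if n!="pink" else .115).round(3))
E
python3 fit.py
```

```text
chest (array([ 0.5464,  0.0767, -0.1569]), [[-0.5, 0.2], [-0.4, -0.2], [-0.0, 0.4], [-1.1, -0.4], [0.1, -0.7], [-0.6, -0.4], [-0.5, -0.3], [-0.2, -1.1], [0.1, 0.7]])
flask (array([ 0.4277, -0.2873,  0.1114]), array([-0.1,  0.1, -0.2, -0. ])) [ 0.42778163 -0.28696544  0.115     ]
bottle (array([0.5799, 0.3871, 0.1208]), array([ 0.2, -0.2,  0.2,  0. ])) [0.57710581 0.38462692 0.13      ]
tagtop (array([ 0.5757, -0.311 ,  0.1405]), array([-0.2,  0.2, -0.3, -0.1]))
tag (array([ 0.5747, -0.3086,  0.3592]), [[14.6, -10.4], [-14.4, 8.6], [-0.9, -1.7], [-1.1, 0.2], [-0.0, 0.1]]) (array([ 0.5754, -0.3075,  0.2627]), [[-0.3, -0.6], [0.4, -0.8], [-1.0, -1.4], [-0.5, -0.2], [-1.3, -0.0]])
stand [array([ 0.619, -0.257,  0.   ]), array([ 0.512, -0.29 ,  0.   ]), array([ 0.538, -0.365,  0.   ])] [array([ 0.614, -0.253,  0.   ]), array([ 0.634, -0.338,  0.   ]), array([ 0.515, -0.294,  0.   ])]
lid (array([0.6541, 0.1854, 0.3066]), array([-4.7,  4.4, -5.1, -0.9])) [0.67532252 0.17721012 0.29      ] [ 0.63805847 -0.0613816   0.29      ]
bottle [147.7, 178.4, 20.0, 21.2]
bottle [327.0, 305.9, 21.6, 36.1]
flask [329.2, 248.7, 15.6, 14.2]
flask [265.6, 133.2, 19.6, 30.6]
pink [ 0.312 -0.323  0.115]
loose [ 0.59  -0.433  0.05 ]
jar [0.471 0.414 0.05 ]
brush [ 0.393 -0.432  0.05 ]
tall_b [ 0.786 -0.378  0.05 ]
bowl [ 0.755 -0.143  0.05 ]
tall_a [0.829 0.345 0.05 ]
```

>>> arm_command(moves=[0,0,0,0.141,0.07,0,0,0,0.141,0.07,0,0,0,0.141,0.07,0,0,0,0.141,0.07,0.015,-0.0416,0.0034,0,0.07,0.015,-0.0416,0.0034,0,0.07,0.015,-0.0416,0.0034,0,0.07,0.015,-0.0416,0.0034,0,0.07,0.015,-0.0416,0.0034,0,0.07,0.015,-0.0416,0.0034,0,0.07,0.015,-0.0416,0.0034,0,0.07,0.015,-0.0416,0.0034,0,0.07])

```text
clock: 2.9
tcp_pos: [0.4285, -0.2855, 0.1998]
eef_rot: [3.131, -0.247, 0.001]
wrist_force: [0.3, -0.8, 0.3]
width: 0.0699
grasp_force: 0.0
```

```bash
cat >> h.py <<'E'
def st():
    s=env.read_state();M=R.from_rotvec(s["eef_rot"]).as_matrix()
    return s,np.array(s["tcp_pos"]),M
def go(p):
    s,t,M=st();print("tool delta mm",((np.array(p)-t)@M*1000).round(1))
E
python3 - <<'E'
from h import *
c=cam("wrist");save(c,"w1.png")
print("exp cork top",proj(c,[.4277,-.287,.115]),"base",proj(c,[.4277,-.287,0]))
print([(round(d["conf"],2),np.round(d["extent"])) for d in nets.silhouettes("wrist","flask")])
s,t,M=st();print(t,M.round(3).tolist())
E
```

```text
exp cork top [[254.57467287 200.2387606 ]] base [[254.32098419 171.4278309 ]]
[(0.95, array([294., 278.,  51.,  87.])), (0.75, array([255., 183.,  56.,  66.]))]
[ 0.43144993 -0.27985607  0.19975218] [[0.989, -0.146, 0.002], [-0.146, -0.989, 0.003], [0.001, -0.003, -1.0]]
```

View pics/w1.png

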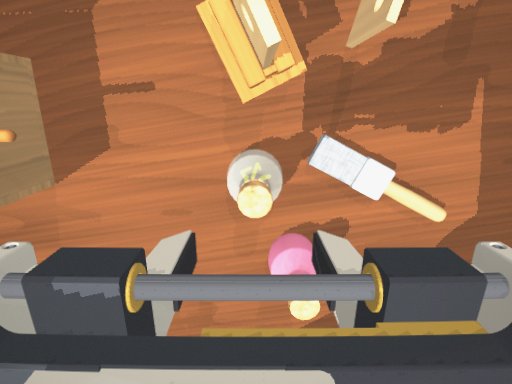

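The wrist picture shows the flask's cork at (255,200), where it was predicted. The pink one is at (305,305), off to the side. I descend now.

>>> arm_command(moves=[-0.0026,0.0076,0.0,0,0.07,0,0,0.03,0,0.07,0,0,0.03,0,0.07,0,0,0.03,0,0.07,0,0,0.02,0,0.07,0,0,0.009,0,0.07,0,0,0,0,0.07])

```text
clock: 3.7
tcp_pos: [0.4225, -0.2953, 0.0795]
eef_rot: [-3.131, 0.25, 0.004]
wrist_force: [-0.5, -0.1, 1.3]
width: 0.0702
grasp_force: 0.0
```

>>> arm_command(moves=[0,0,0,0,0.04,0,0,0,0,0.03,0,0,0,0,0.025,0,0,0,0,0.025,0,0,0,0,0.025,0,0,0,0,0.025])

```text
clock: 4.3
tcp_pos: [0.4242, -0.294, 0.0807]
eef_rot: [3.132, -0.246, 0.0]
wrist_force: [1.1, 1.2, 1.1]
width: 0.0318
grasp_force: 30.0
```

>>> arm_command(moves=[0,0,-0.01,0,0.025,0,0,-0.03,0,0.025,0,0,-0.04,0,0.025,0,0,-0.04,0,0.025,0,0,-0.03,0,0.025,0,0,-0.02,0,0.025,0.004,-0.016,0,0,0.025,0.006,-0.03,0,0,0.025,0.006,-0.033,0,0,0.025,0.006,-0.033,0,0,0.025,0.006,-0.033,0,0,0.025,0.006,-0.033,0,0,0.025])

```text
clock: 5.5
tcp_pos: [0.4852, -0.1226, 0.2508]
eef_rot: [3.131, -0.247, -0.001]
wrist_force: [1.0, 0.3, -3.0]
width: 0.0317
grasp_force: 30.0
```

>>> arm_command(moves=[0.006,-0.033,0,0,0.025,0.006,-0.033,0,0,0.025,0.006,-0.033,0,0,0.025,0.006,-0.026,0,0,0.025,0.003,-0.016,0,0,0.025,0.0018,-0.0087,0,0,0.025,0,0,0,0,0.025,0,0,0,0,0.025,0,0,0,0,0.025,0,0,0,0,0.025])

```text
clock: 6.5
tcp_pos: [0.5372, 0.0184, 0.2505]
eef_rot: [3.131, -0.25, -0.0]
wrist_force: [0.2, 0.8, -3.2]
width: 0.0313
grasp_force: 30.0
```

Run:
```python
from h import *
c=cam("wrist");save(c,"w2.png")
s,t,M=st();print(t,s["eef_rot"],s["width"],s["wrist_force"])
go([.5374,.0199,t[2]])
ch=lambda x,y,z:[.5464+.9877*x+.1563*y,.0767-.1563*x+.9877*y,z]
print(proj(c,[ch(.067,-.112,.145),ch(.067,.112,.145),ch(0,-.003,.058),ch(-.067,-.112,.145)]).round())
```

```text
[0.53723083 0.01853939 0.25051297] [ 3.13120305e+00 -2.49266543e-01 -1.48191468e-04] 0.03143189229879203 [ 0.52271059  0.62520817 -3.06585581]
tool delta mm [-0.  -1.4 -0. ]
[[313. 119.]
 [ 60. 121.]
 [207. 172.]
 [305. 256.]]
```

View pics/w2.png

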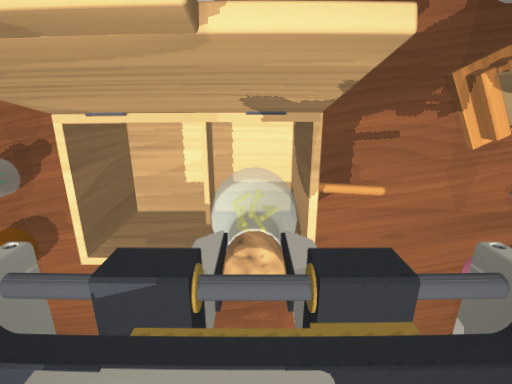

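The picture shows the held flask, centred at (254,225), between the divider at x=207 and the right wall at x=295–320. I lower it gently.

>>> arm_command(moves=[0,-0.0014,0.02,0,0.025,0,0,0.03,0,0.025,0,0,0.03,0,0.025,0,0,0.03,0,0.025,0,0,0.02,0,0.025,0,0,0.01,0,0.025,0,0,0.006,0,0.025,0,0,0.004,0,0.025,0,0,0.003,0,0.025,0,0,0.002,0,0.025,0,0,0,0,0.025])

```text
clock: 7.65
tcp_pos: [0.5379, 0.0211, 0.0959]
eef_rot: [3.132, -0.247, 0.001]
wrist_force: [-0.3, 1.1, -2.4]
width: 0.0317
grasp_force: 30.0
```

>>> arm_command(moves=[0,0,0.002,0,0.025,0,0,0.002,0,0.025,0,0,0,0,0.025])

```text
clock: 7.95
tcp_pos: [0.5374, 0.021, 0.0914]
eef_rot: [3.132, -0.247, -0.0]
wrist_force: [0.1, -0.4, -3.3]
width: 0.0316
grasp_force: 30.0
```

>>> arm_command(moves=[0,0,0.001,0,0.025,0,0,0.001,0,0.025,0,0,0.001,0,0.025,0,0,0,0,0.025])

```text
clock: 8.35
tcp_pos: [0.5378, 0.0211, 0.0887]
eef_rot: [3.132, -0.247, 0.0]
wrist_force: [-0.6, -1.0, -0.4]
width: 0.0311
grasp_force: 30.0
```

>>> arm_command(moves=[0,0,0,0,0.036,0,0,0,0,0.045,0,0,0,0,0.055,0,0,0,0,0.055,0,0,-0.02,0,0.055,0,0,-0.04,0,0.055,0,0,-0.04,0,0.055,0,0,-0.02,0,0.06,-0.002,-0.03,0,0,0.06,-0.002,-0.045,0,0,0.06,-0.002,-0.045,0,0,0.06,-0.002,-0.045,0,0,0.06])

```text
clock: 9.55
tcp_pos: [0.5558, 0.1865, 0.2088]
eef_rot: [3.132, -0.248, 0.001]
wrist_force: [0.3, -0.9, -0.7]
width: 0.0598
grasp_force: 0.0
```

>>> arm_command(moves=[-0.002,-0.045,0,0,0.06,-0.002,-0.045,0,0,0.06,-0.002,-0.045,0,0,0.06,-0.002,-0.04,0,0,0.06,-0.001,-0.017,0,0,0.06,0,-0.01,0,0,0.06,0,0,0,0,0.06,0,0,0,0,0.06,0,0,0,0,0.06])

```text
clock: 10.45
tcp_pos: [0.5792, 0.3838, 0.2085]
eef_rot: [3.13, -0.251, 0.0]
wrist_force: [-0.1, 0.0, 0.5]
width: 0.06
grasp_force: 0.0
```

Run:
```python
from h import *
c=cam("wrist");save(c,"w3.png")
s,t,M=st();print(t,s["eef_rot"],s["width"],s["wrist_force"])
go([.578,.3855,.13])
print("exp top",proj(c,[.578,.3855,.13]),"base",proj(c,[.578,.3855,0]))
print([(round(d["conf"],2),np.round(d["extent"])) for d in nets.silhouettes("wrist","bottle")])
```

```text
[0.57915439 0.38393963 0.20854192] [ 3.13057916e+00 -2.50909672e-01  3.76020570e-04] 0.05983386005032322 [-0.17381525 -0.22816891  0.47610806]
tool delta mm [-1.4 -1.4 78.5]
exp top [[250.94871845 203.43194201]] base [[251.797805   170.52019997]]
[(0.72, array([250., 183.,  53.,  64.]))]
```

View pics/w3.png

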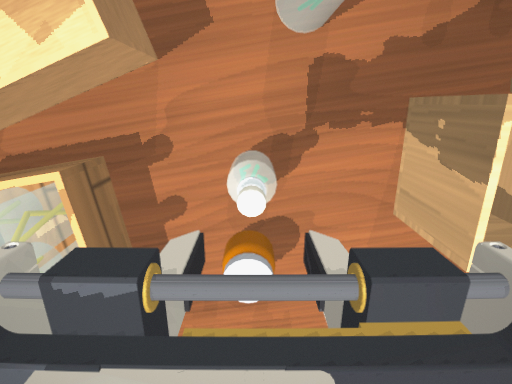

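The bottle's stopper is at (251,202), as predicted. The jar is at (250,270), clear of the fingers.

>>> arm_command(moves=[-0.0014,-0.0014,0.02,0,0.06,0,0,0.035,0,0.06,0,0,0.035,0,0.06,0,0,0.02,0,0.06,0,0,0.0075,0,0.06,0,0,0,0,0.05,0,0,0,0,0.04,0,0,0,0,0.03,0,0,0,0,0.02,0,0,0,0,0.02,0,0,0,0,0.02])

```text
clock: 11.65
tcp_pos: [0.5777, 0.388, 0.0921]
eef_rot: [-3.131, 0.247, -0.002]
wrist_force: [0.3, -0.4, 3.4]
width: 0.0256
grasp_force: 30.0
```

>>> arm_command(moves=[0,0,-0.01,0,0.02,0,0,-0.03,0,0.02,0,0,-0.04,0,0.02,0,0,-0.04,0,0.02,0,0,-0.03,0,0.02,0,0,-0.018,0,0.02,0.001,0.015,0,0,0.02,0.002,0.03,0,0,0.02,0.002,0.033,0,0,0.02,0.002,0.033,0,0,0.02,0.002,0.033,0,0,0.02,0.002,0.033,0,0,0.02])

```text
clock: 12.85
tcp_pos: [0.5586, 0.208, 0.257]
eef_rot: [3.13, -0.248, -0.005]
wrist_force: [0.5, -0.6, -2.7]
width: 0.0261
grasp_force: 29.9
```

>>> arm_command(moves=[0.002,0.033,0,0,0.02,0.002,0.025,0,0,0.02,0.0016,0.013,0,0,0.02,0.001,0.0069,0,0,0.02,0,0,0,0,0.02,0,0,0,0,0.02,0,0,0,0,0.02])

```text
clock: 13.55
tcp_pos: [0.5544, 0.1352, 0.259]
eef_rot: [-3.131, 0.242, 0.0]
wrist_force: [-0.3, 0.3, -2.6]
width: 0.0255
grasp_force: 29.9
```

Run:
```python
from h import *
s,t,M=st();print(t,s["eef_rot"],s["width"],s["wrist_force"])
go([.5554,.1335,.092+.008])
```

```text
[0.5543851  0.13523572 0.25895256] [-3.13127097e+00  2.42498110e-01  2.65930357e-04] 0.025512871387974943 [-0.34640025  0.27558801 -2.60548864]
tool delta mm [  1.3   1.7 159. ]
```

>>> arm_command(moves=[0.0013,0.0017,0.02,0,0.02,0,0,0.03,0,0.02,0,0,0.03,0,0.02,0,0,0.03,0,0.02,0,0,0.02,0,0.02,0,0,0.012,0,0.02,0,0,0.006,0,0.02,0,0,0.003,0,0.02,0,0,0.002,0,0.02,0,0,0.002,0,0.02,0,0,0,0,0.02])

```text
clock: 14.65
tcp_pos: [0.556, 0.1315, 0.1046]
eef_rot: [-3.132, 0.247, -0.002]
wrist_force: [0.2, -0.3, -2.6]
width: 0.0261
grasp_force: 29.9
```

>>> arm_command(moves=[0,0,0.001,0,0.02,0,0,0.001,0,0.02,0,0,0,0,0.02])

```text
clock: 14.95
tcp_pos: [0.5556, 0.1313, 0.1021]
eef_rot: [3.132, -0.247, 0.0]
wrist_force: [-0.1, 0.9, -3.6]
width: 0.0257
grasp_force: 29.9
```

>>> arm_command(moves=[0,0,0.001,0,0.02,0,0,0.001,0,0.02,0,0,0,0,0.02])

```text
clock: 15.25
tcp_pos: [0.5557, 0.1314, 0.1001]
eef_rot: [-3.132, 0.247, -0.0]
wrist_force: [0.1, 0.0, -2.6]
width: 0.0254
grasp_force: 29.9
```

>>> arm_command(moves=[0,0,0.001,0,0.02,0,0,0.0005,0,0.02,0,0,0,0,0.02])

```text
clock: 15.55
tcp_pos: [0.5562, 0.1314, 0.1]
eef_rot: [3.132, -0.247, 0.002]
wrist_force: [-3.1, -3.4, 8.9]
width: 0.0256
grasp_force: 30.0
```

>>> arm_command(moves=[0,0,-0.0005,0,0.03,0,0,0,0,0.036,0,0,0,0,0.045,0,0,0,0,0.05,0,0,-0.02,0,0.05,0,0,-0.04,0,0.05,0,0,-0.05,0,0.05,0,0,-0.05,0,0.05,0,0,-0.05,0,0.0,0,0,-0.04,0,0.0,0,0,0,0,0.0,0,0,0,0,0.0])

```text
clock: 16.75
tcp_pos: [0.556, 0.1316, 0.3499]
eef_rot: [-3.131, 0.247, -0.004]
wrist_force: [0.6, -0.4, -0.2]
width: 0.0229
grasp_force: 0.0
```

Run:
```python
from h import *
s,t,M=st();print(t,s["joints"].round(2) if hasattr(s["joints"],"round") else s["joints"],s["width"])
go([.709,.051,.35])
c=cam("wrist");d=cam("top")
im=[cv2.resize(c["pixels"][:,:,::-1],(400,300)),cv2.resize(d["pixels"][100:250,130:330,::-1],(400,300),interpolation=cv2.INTER_CUBIC)]
cv2.imwrite("pics/m1.png",np.hstack(im))
```

```text
[0.55600926 0.13158754 0.34993977] [ 0.02  0.25 -0.37  1.6   0.09  1.31 -2.09] 0.02285810216016162
tool delta mm [163.7  55.6   0.3]
```

View pics/m1.png

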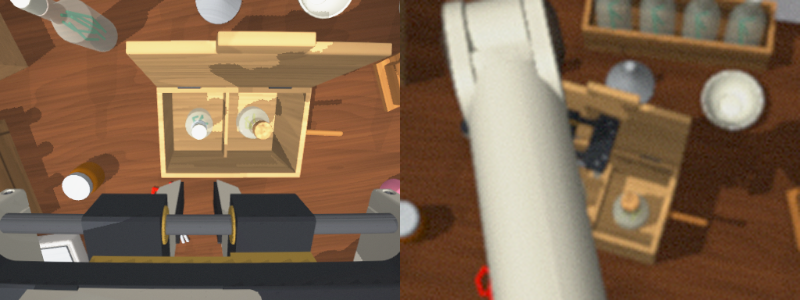

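The picture shows both vessels upright: the bottle at (200,130) in the left compartment and the flask at (262,128) in the right. Next I move behind the lid.

>>> arm_command(moves=[0.01,0.003,0,0,0,0.025,0.009,0,0,0,0.03,0.01,0,0,0,0.03,0.01,0,0,0,0.03,0.01,0,0,0,0.022,0.008,0,0,0,0.017,0.006,0,0,0,0,0,0,0,0,0,0,0,0,0])

```text
clock: 17.75
tcp_pos: [0.7084, 0.0503, 0.347]
eef_rot: [3.132, -0.247, -0.005]
wrist_force: [-0.2, 0.5, 0.2]
width: 0.0005
grasp_force: 0.0
```

>>> arm_command(moves=[0,0,0.015,0,0,0,0,0.025,0,0,0,0,0.022,0,0,0,0,0.01,0,0,0,0,0,0,0,0,0,0,0,0])

```text
clock: 18.35
tcp_pos: [0.7089, 0.0509, 0.2778]
eef_rot: [-3.132, 0.246, -0.001]
wrist_force: [0.3, 0.7, 0.4]
width: 0.0005
grasp_force: 0.0
```

>>> arm_command(moves=[-0.01,0,0,0,0,-0.01,0,0,0,0,-0.01,0,0,0,0,-0.01,0,0,0,0,0,0,0,0,0])

```text
clock: 18.85
tcp_pos: [0.6684, 0.057, 0.2783]
eef_rot: [3.132, -0.246, 0.002]
wrist_force: [0.3, 0.3, 0.4]
width: 0.0009
grasp_force: 0.0
```

>>> arm_command(moves=[-0.01,0,0,0,0,-0.01,0,0,0,0,-0.01,0,0,0,0,0,0,0,0,0])

```text
clock: 19.25
tcp_pos: [0.638, 0.0618, 0.2771]
eef_rot: [3.132, -0.245, -0.002]
wrist_force: [0.3, 0.2, 0.0]
width: 0.0001
grasp_force: 0.0
```

```bash
cat > lid.py <<'E'
from h import *
def lidpts(th):
    P=[]
    for a,w in((0,.12),(.15,.12),(.15,.04),(.169,.04)):
        for y in(-w,w):
            for n in(0,.012):
                x=.075-np.cos(th)*a+np.sin(th)*n;z=.145+np.sin(th)*a+np.cos(th)*n
                P.append([.5464+.9877*x+.1563*y,.0767-.1563*x+.9877*y,z])
    return np.array(P)
def run():
  for n in("scene","top"):
    c=cam(n);D=nets.silhouettes(n,"lid")
    if not D: print(n,"none");continue
    m=D[0]["pixels"];r=[]
    for th in np.arange(0,2.05,.05):
        h=cv2.convexHull(proj(c,lidpts(th)).astype(np.float32)).astype(np.int32)
        q=np.zeros(m.shape,np.uint8);cv2.fillConvexPoly(q,h,1);q=q>0
        r.append(((q&m).sum()/(q|m).sum(),th))
    print(n,round(D[0]["conf"],2),[(round(a,2),round(t,2)) for a,t in sorted(r)[::-1][:4]])
if __name__=="__main__":run()
E
python3 lid.py
```

```text
scene 0.82 [(np.float64(0.64), np.float64(1.55)), (np.float64(0.63), np.float64(1.6)), (np.float64(0.61), np.float64(1.5)), (np.float64(0.59), np.float64(1.65))]
top 0.86 [(np.float64(0.26), np.float64(1.45)), (np.float64(0.26), np.float64(1.5)), (np.float64(0.22), np.float64(1.55)), (np.float64(0.22), np.float64(1.4))]
```

>>> arm_command(moves=[-0.0095,0,-0.0015,0,0,-0.0095,0,-0.0015,0,0,-0.0135,0,0.0025,0,0,-0.0135,0,0.0025,0,0,-0.0125,0,0.005,0,0,-0.0125,0,0.005,0,0,-0.011,0,0.0075,0,0,-0.011,0,0.0075,0,0])

```text
clock: 20.25
tcp_pos: [0.5471, 0.0761, 0.2507]
eef_rot: [3.132, -0.246, 0.002]
wrist_force: [1.1, -0.4, 1.5]
width: 0.0002
grasp_force: 1.0
```

```bash
python3 lid.py
```

```text
scene 0.64 [(np.float64(0.49), np.float64(0.0)), (np.float64(0.48), np.float64(0.05)), (np.float64(0.47), np.float64(0.1)), (np.float64(0.46), np.float64(0.15))]
top 0.66 [(np.float64(0.13), np.float64(0.85)), (np.float64(0.13), np.float64(0.9)), (np.float64(0.13), np.float64(0.8)), (np.float64(0.12), np.float64(0.95))]
```

>>> arm_command(moves=[-0.01,0,0.0095,0,0,-0.01,0,0.0095,0,0,-0.0075,0,0.011,0,0,-0.0075,0,0.011,0,0])

```text
clock: 20.85
tcp_pos: [0.5136, 0.0815, 0.2089]
eef_rot: [-3.131, 0.247, -0.002]
wrist_force: [1.8, -0.1, 1.2]
width: 0.0003
grasp_force: 0.8
```

>>> arm_command(moves=[-0.005,0,0.0125,0,0,-0.005,0,0.0125,0,0,-0.002,0,0.008,0,0])

```text
clock: 21.15
tcp_pos: [0.5005, 0.0834, 0.1746]
eef_rot: [3.132, -0.246, -0.002]
wrist_force: [0.5, 0.8, 1.9]
width: 0.0007
grasp_force: 0.7
```

>>> arm_command(moves=[-0.001,0,0.006,0,0,-0.001,0,0.005,0,0,0,0,0.004,0,0,0,0,0.002,0,0,0,0,0.001,0,0])

```text
clock: 21.65
tcp_pos: [0.4995, 0.0836, 0.1579]
eef_rot: [3.132, -0.247, -0.0]
wrist_force: [-0.2, -0.1, 1.4]
width: 0.0005
grasp_force: 0.7
```

>>> arm_command(moves=[0,0,0.001,0,0,0,0,0.001,0,0,0,0,0.001,0,0,0,0,0,0,0])

```text
clock: 22.05
tcp_pos: [0.4997, 0.0836, 0.1571]
eef_rot: [3.131, -0.247, 0.001]
wrist_force: [-7.6, -0.3, 18.3]
width: 0.0006
grasp_force: 8.9
```

>>> arm_command(moves=[0,0,-0.015,0,0,0,0,-0.03,0,0,0,0,-0.02,0,0,0.012,0.033,0,0,0.03,0.0145,0.04,0,0,0.04,0.0145,0.04,0,0,0.04,0.0145,0.04,0,0,0.04,0.0145,0.04,0,0,0.04,0.0145,0.04,0,0,0.04,0.0145,0.04,0,0,0.04,0.0145,0.04,0,0,0.04,0.0145,0.04,0,0,0.04])

```text
clock: 23.25
tcp_pos: [0.571, -0.2872, 0.2202]
eef_rot: [3.131, -0.247, 0.001]
wrist_force: [0.5, 0.6, -0.7]
width: 0.0399
grasp_force: 0.0
```

>>> arm_command(moves=[0.0079,0.0215,0,0,0.04,0,0,0,-0.14,0.04,0,0,0,-0.14,0.04,0,0,0,-0.14,0.04,0,0,0,0,0.04,0,0,0,0,0.04,0,0,0,0,0.04])

```text
clock: 23.95
tcp_pos: [0.5751, -0.3077, 0.2201]
eef_rot: [3.115, 0.407, 0.0]
wrist_force: [0.5, -1.2, -0.1]
width: 0.0399
grasp_force: 0.0
```

```bash
python3 - <<'E'
from h import *
s,t,M=st();print(t,s["eef_rot"],s["width"],np.round(s["joints"],2))
go([.5754,-.3075,.145])
c=cam("wrist");save(c,"w5.png")
cs,sn=np.cos(.2627),np.sin(.2627)
q=[[.5754+cs*a-sn*b,-.3075+sn*a+cs*b,.145] for a in(-.033,.033) for b in(-.005,.005)]
print(proj(c,q).round())
print([(round(d["conf"],2),np.round(d["extent"])) for d in nets.silhouettes("wrist","tag")])
E
python3 lid.py
```

```text
[ 0.57506938 -0.30766175  0.22009883] [3.11482575e+00 4.07203205e-01 2.63687303e-04] 0.03994908291953507 [ 0.63  0.49 -0.25  1.56  0.13  1.11 -0.96]
tool delta mm [ 0.4 -0.1 75.1]
[[260. 238.]
 [248. 238.]
 [260. 164.]
 [247. 164.]]
[(0.9, array([354., 205.,  63.,  59.])), (0.81, array([254., 193.,  12.,  88.]))]
scene 0.76 [(np.float64(0.9), np.float64(0.0)), (np.float64(0.87), np.float64(0.05)), (np.float64(0.83), np.float64(0.1)), (np.float64(0.8), np.float64(0.15))]
top 0.71 [(np.float64(0.92), np.float64(0.1)), (np.float64(0.92), np.float64(0.05)), (np.float64(0.91), np.float64(0.0)), (np.float64(0.9), np.float64(0.15))]
```

View pics/w5.png

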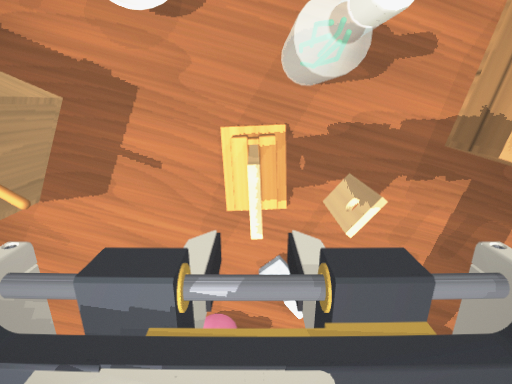

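The larger tag in the stand shows its top edge at (255,165–238), centred under the tool, with the small tag at (350,205) clear of it. The lid reads closed. I descend and grip.

>>> arm_command(moves=[0,0,0.03,0,0.04,0,0,0.035,0,0.04,0,0,0.025,0,0.04,0,0,0.014,0,0.04,0,0,0,0,0.03,0,0,0,0,0.02,0,0,0,0,0.012,0,0,0,0,0.004,0,0,0,0,0.004,0,0,0,0,0.004])

```text
clock: 25.25
tcp_pos: [0.576, -0.3081, 0.1176]
eef_rot: [3.113, 0.411, 0.003]
wrist_force: [-0.1, 0.2, 6.0]
width: 0.0097
grasp_force: 30.0
```

>>> arm_command(moves=[0,0,-0.01,0,0.004,0,0,-0.02,0,0.004,0,0,-0.02,0,0.004,0,0,-0.01,0,0.004,0,0,0,0.14,0.004,0,0,0,0.14,0.004,0,0,0,0.14,0.004,-0.015,-0.025,0,0,0.004,-0.025,-0.04,0,0,0.004,-0.025,-0.04,0,0,0.004,-0.016,-0.027,0,0,0.004,-0.008,-0.0134,0,0,0.004])

```text
clock: 26.45
tcp_pos: [0.5085, -0.1463, 0.176]
eef_rot: [-3.131, 0.24, 0.002]
wrist_force: [0.1, -0.3, -0.8]
width: 0.0099
grasp_force: 30.0
```

>>> arm_command(moves=[0,0,0.01,0,0.004,0,0,0.0,0,0.004,0,0,0,0,0.004,0,0,0,0,0.004])

```text
clock: 26.85
tcp_pos: [0.5102, -0.1517, 0.1658]
eef_rot: [3.131, -0.25, -0.0]
wrist_force: [0.2, 0.6, -1.1]
width: 0.0098
grasp_force: 30.0
```

Run:
```python
from h import *
s,t,M=st();print(t,s["eef_rot"],s["width"],s["wrist_force"],np.round(s["joints"],2))
go([.5105,-.1505,.1485])
w=cam("wrist");c=cam("scene");d=cam("top")
# predicted tag corners and hole given TCP, peg tip
o=t-[0,0,.1065]
X,Y=M[:,0],M[:,1]
pt={"hole":o+[0,0,.09],"tl":o+[0,0,.135]-.033*X,"tr":o+[0,0,.135]+.033*X,"bl":o-.033*X,"br":o+.033*X,"peg":np.array([.5175,-.106,.132]),"pegroot":np.array([.5464-.1563*.12,.0767-.9877*.12,.118])}
def crop(c,p,r,k):
    u,v=p.astype(int);x,y=u-r,v-r
    im=cv2.resize(c["pixels"][y:y+2*r,x:x+2*r,::-1],None,fx=k,fy=k,interpolation=cv2.INTER_CUBIC)
    for n,q in pt.items():
        z=((proj(c,q)[0]-[x,y]+.5)*k).astype(int);cv2.circle(im,tuple(z),3,(0,0,255) if n[0]!="p" else (255,0,255),1)
    return im
A=crop(c,proj(c,pt["hole"])[0],40,5);B=crop(d,proj(d,pt["hole"])[0],40,5)
W=w["pixels"][:,:,::-1].copy()
for n,q in pt.items(): cv2.circle(W,tuple(proj(w,q)[0].astype(int)),3,(0,0,255),1)
cv2.imwrite("pics/m2.png",np.hstack([A,B]));
cv2.imwrite("pics/w6.png",W)
```

```text
[ 0.51019933 -0.15167616  0.16583635] [ 3.13125015e+00 -2.50403349e-01 -5.99363738e-06] 0.009775376028067235 [ 0.23942225  0.59040164 -1.09200758] [ 0.41  0.34 -0.2   1.91  0.09  0.9  -1.57]
tool delta mm [ 0.1 -1.2 17.3]
```

View pics/m2.png

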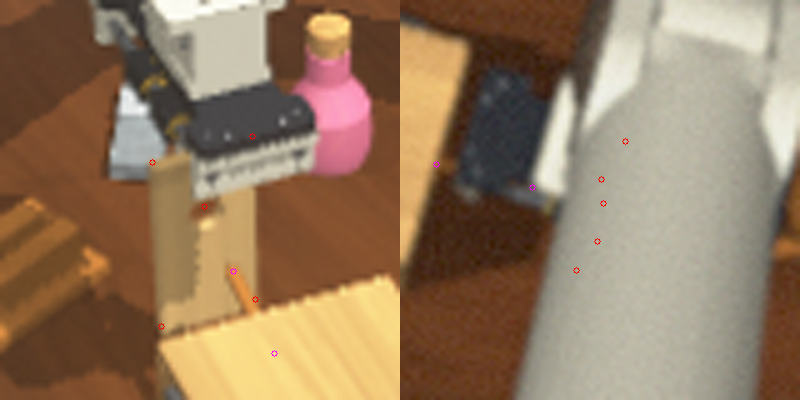

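The hole shows at (205,212) and the peg tip at (232,270) in the left crop. Both sit on their predicted marks. I lower to peg height and slide on.

>>> arm_command(moves=[0,-0.001,0.009,0,0.004,0,0,0.008,0,0.004,0,0,0,0,0.004,0,-0.01,0,0,0.004,0,-0.01,0,0,0.004,0,-0.01,0,0,0.004,0,-0.008,0,0,0.004,0,0,0,0,0.004,0,0,0,0,0.004])

```text
clock: 27.9
tcp_pos: [0.5162, -0.1112, 0.1492]
eef_rot: [3.132, -0.245, 0.0]
wrist_force: [-1.0, -0.2, 0.8]
width: 0.0097
grasp_force: 30.0
```

>>> arm_command(moves=[0,-0.005,0,0,0.004,0,-0.005,0.001,0,0.004,0,0,0,0,0.004])

```text
clock: 28.2
tcp_pos: [0.5176, -0.1006, 0.1479]
eef_rot: [-3.131, 0.245, 0.0]
wrist_force: [0.6, -0.8, -0.9]
width: 0.0097
grasp_force: 30.0
```

>>> arm_command(moves=[0,-0.005,0.001,0,0.004,0,-0.005,0.001,0,0.004,0,-0.005,0.001,0,0.004,0,0,0,0,0.004])

```text
clock: 28.6
tcp_pos: [0.52, -0.0855, 0.1448]
eef_rot: [-3.132, 0.244, 0.0]
wrist_force: [-0.6, 0.2, -0.5]
width: 0.0096
grasp_force: 30.0
```

>>> arm_command(moves=[0,0,0.002,0,0.004,0,0,0.002,0,0.004,0,0,0.001,0,0.004,0,0,0,0,0.004])

```text
clock: 29.0
tcp_pos: [0.5197, -0.087, 0.1398]
eef_rot: [3.132, -0.247, -0.001]
wrist_force: [-0.3, -0.2, -1.3]
width: 0.0099
grasp_force: 30.0
```

>>> arm_command(moves=[0,0,0.001,0,0.004,0,0,0.001,0,0.004,0,0,0.001,0,0.004,0,0,0,0,0.004])

```text
clock: 29.4
tcp_pos: [0.5201, -0.0871, 0.1387]
eef_rot: [3.131, -0.247, 0.001]
wrist_force: [-5.3, 0.2, 13.4]
width: 0.0098
grasp_force: 30.0
```

>>> arm_command(moves=[0,0,-0.0015,0,0.004,0,0,0,0,0.012,0,0,0,0,0.016,0,0,0,0,0.022,0,0,0,0,0.026,0,0,0,0,0.026,0,0,0,0,0.026])

```text
clock: 30.1
tcp_pos: [0.5199, -0.0868, 0.1384]
eef_rot: [-3.132, 0.247, 0.0]
wrist_force: [0.8, 0.0, -0.8]
width: 0.0258
grasp_force: 0.0
```

>>> arm_command(moves=[0,0,-0.004,0,0.026,0,0,-0.01,0,0.026,0,0,-0.02,0,0.026,0,0,-0.03,0,0.026,0,0,-0.04,0,0.026,0,0,-0.04,0,0.026,-0.03,0,0,0,0.026,-0.05,0,0,0,0.026,-0.05,0,0,0,0.026,0,0,0,0,0.026])

```text
clock: 31.1
tcp_pos: [0.3845, -0.0656, 0.2819]
eef_rot: [3.13, -0.247, -0.007]
wrist_force: [1.0, -0.5, -1.2]
width: 0.0259
grasp_force: 0.0
```

Run:
```python
from h import *
s,t,M=st();print(t,s["width"],s["wrist_force"])
ch=lambda x,y,z:[.5464+.9877*x+.1563*y,.0767-.1563*x+.9877*y,z]
for n in("scene","top","wrist"):
    c=cam(n)
    for l in("tag","tall_a","jar","bowl"):
        print(n,l,[(round(d["conf"],2),np.round(d["extent"]).astype(int).tolist()) for d in nets.silhouettes(n,l)])
    for y in(-.127,-.165):
        p=proj(c,[ch(a,y,z) for a in(-.033,.033) for z in(.03,.165)]);lo,hi=p.min(0),p.max(0)
        print("  pred hang y",y,np.r_[(lo+hi)/2,hi-lo].round())
import lid;lid.run()
```

```text
[ 0.38454105 -0.06563811  0.28190405] 0.02585906926380204 [ 1.02711813 -0.52150687 -1.18512284]
scene tag [(0.82, [250, 170, 21, 18]), (0.65, [187, 141, 19, 25])]
scene tall_a [(0.92, [160, 155, 26, 62]), (0.68, [249, 300, 30, 67]), (0.68, [276, 220, 85, 105])]
scene jar [(0.98, [362, 296, 29, 33])]
scene bowl [(0.7, [174, 218, 36, 24]), (0.63, [274, 221, 85, 104])]
  pred hang y -0.127 [254. 186.  21.  38.]
  pred hang y -0.165 [249. 179.  20.  38.]
top tag [(0.68, [374, 209, 11, 21])]
top tall_a [(0.83, [356, 164, 30, 29]), (0.81, [177, 130, 26, 33]), (0.29, [229, 193, 83, 62])]
top jar [(0.87, [135, 211, 25, 22]), (0.42, [226, 193, 84, 63])]
top bowl [(0.87, [298, 152, 30, 30])]
  pred hang y -0.127 [265. 207.   7.  26.]
  pred hang y -0.165 [276. 211.   8.  26.]
wrist tag [(0.66, [255, 48, 24, 91]), (0.37, [495, 2, 16, 3])]
wrist tall_a [(0.49, [74, 222, 69, 98])]
wrist jar []
wrist bowl []
  pred hang y -0.127 [215.  45.  18.  91.]
  pred hang y -0.165 [252.  45.   1.  91.]
scene 0.89 [(np.float64(0.9), np.float64(0.0)), (np.float64(0.87), np.float64(0.05)), (np.float64(0.83), np.float64(0.1)), (np.float64(0.81), np.float64(0.15))]
top 0.93 [(np.float64(0.84), np.float64(0.1)), (np.float64(0.83), np.float64(0.05)), (np.float64(0.83), np.float64(0.0)), (np.float64(0.82), np.float64(0.15))]
```

The tag hangs at y ≈ −165 in both the scene and wrist views, the lid reads closed, and the robot is clear.

```bash
python3 -c "
from h import *
print(env.sign_off())"
```

```text
the job is handed in; nothing more can be done
None
```

The job is handed in at about 31 s: bottle upright in the left compartment, flask upright in the right, lid closed without slamming, and the larger tag left hanging on the peg. The final camera checks agree with this, but no verdict came back.

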